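Wedge up a retort stand to re-pad its front feet

ROBOT

A 6-joint arm with a two-finger parallel gripper is mounted at the origin on the work surface. World frame = base frame: x ahead of the robot, y to its left, z up, the work surface at z = 0. Lengths are in m, angles in rad, forces in N, time in s.
With the tool pointing down it reaches from about 0.425 to 0.95 m from the base axis. Payload 3.5 kg.
Tool frame: the origin (TCP) lies at the very end of the fingers, on their centre line; the grasp point (between the pads) lies 19 mm behind it; y points along the fingers, z is the direction in which the jaws open and shut, and the axes are right-handed (so a half turn about y gives the same grasp; the last joint's range is limited). The gripper opens to 85 mm and grips with 20 to 120 N. Pads are 22 mm wide; open, the fingers measure 114 mm over their backs; the gripper's body (76 mm by 85 mm) begins 54 mm behind the grasp point. The pads swing forward as they close: fully open they stand 13 mm farther back than shut.
Start: joints at [-1.459, 0.286, 1.577, -0, 1.279, -0.15], TCP at [0.175, -0.652, 0.231] pointing down, gripper open.
Joint ranges: [-2.77, 2.77], [-0.9, 2.22], [0.21, 2.48], [-1.53, 4.67], [0.24, 2.81], [-2.84, 2.84]. Speed limits (rad/s): [2.79, 2.79, 3.14, 3.14, 3.14, 3.14].

INTERFACE

Orientations are given as a unit quaternion [x, y, z, w].
In Python, from plant import ctrl gives the robot as it stands. The module is installed in compiled form; this text tells all that it offers.
- The arm moves only by the tool jog_arm, never from a script. Its argument "deltas" is a list of rows, each a list of 3 entries, a list of its own where there are three numbers: the turn, a rotation vector about the tool's x, y, z in rad, then the shift along the tool's x, y, z in m, then the opening, from 0 (shut) to 1 (fully open). In form: [[[wx, wy, wz], [dx, dy, dz], gripper], ...]. A call has 1 to 10 rows; each row is the pose to reach, as a shift and turn from the pose measured when the call began, along the tool's axes at that moment; what a row does not reach only later rows make up. A row lasts 1/12 s, in which the tool goes at most 41.7 mm and 7.16 degrees, less where a joint would pass 70% of its speed; a pose out of reach is approached as far as the arm can. A call with a gripper value outside its range is refused whole. The fingers move at their own pace and stop on an object; "force" is the grip in N (left out, the last holds). Time passes only in rows, so rows that repeat a pose let the fingers close. It gives the time, the measured TCP pose, the force and the opening at its end, in the units of the state.
- ctrl.get_state(): the state, without advancing time (a new reading comes with each control period).
- ctrl.read_camera(name): name is "scene" or "side" or "wrist"; returns a dict with "pixels" (384x512x3 uint8, blue, green, red), "range_z" (384x512 float32, m along the optical axis (not along the pixel's ray), 0 where there is no reading), "fx", "fy", "cx", "cy" (pixels), "T" (4x4, takes a point from camera to world coordinates); the wrist camera has in their place "mount" (4x4, takes a point from camera to tool coordinates, whose origin is the TCP and whose axes are the tool frame's). Camera axes: x right, y up, looking along -z (the intrinsics and any distortion apply to the point x, -y, -z); pixel columns grow to the right and rows downward; lengths in m; the calibration is good to about 2 mm. A picture is of the moment at which its call begins: read the wrist's pose just before it.
- ctrl.sign_off(): hands the job in, once; it reports no verdict.
The state is a dict: "time": time; "qpos": joint angles; "dq": joint speeds; "joint_efforts": joint torques, N m; "eef_pos": TCP position; "tcp_rot": TCP orientation; "contact_force": force on the tool from outside, world axes, zero at the start; "wrist_torque": the same for the moment, N m; "opening": opening from 0.0 (shut) to 1.0 (fully open).
Only numpy, scipy, OpenCV 4.12 (cv2) and the standard library are available. Lean on these libraries where they do the work, as an engineer would, in place of code of your own. Each camera call takes 0.05 s, during which the arm holds its last target.

TASK

The retort stand's two bare front feet are about to get new stick-on pads. Slide the blue levelling wedge up out of its slot in the wooden block, set it flat on the bench and push it, tip first, under the middle of the front edge of the stand until both front feet are just clear of the bench, by about 4 mm. Do not shove the stand along, touch it with the gripper, upset the beaker on its gauze or disturb the orange wedge and the other things on the bench, and finish still holding the wedge in the gripper, there under the stand, so that the pads can be fitted.

Things in the scene. Friction and masses are not known exactly. Their poses are not given: they have to be found in the camera images.
- rack: Slotted pale wood block fixed to the bench, 165 x 146 x 28 mm high, holding two wedges on edge. Origin: centre of its underside; x along the slots, the way the wedges' tips point. Two slots at y = +38 and -38 mm, each 18 mm wide, 149 long, 20 deep, ends closed; slot floor 8 mm above the bench. Blue wedge in either slot, orange in the other.
- blue_wedge: Blue levelling wedge, loose, 80 g, slippery plastic (friction 0.25), 14 mm thick, 145 long, flat underneath. Origin: centre of its underside; x towards the tip. From the tip (x = +72.5 mm), 3 mm high, the top rises 1 in 6 over 85 mm to 17.2 mm, runs level for 20 mm, then the upright grip tab: 40 mm long (x = -72.5 to -32.5), 60 mm high.
- blue_wedge_grip (a point): Middle of the blue wedge's grip tab, 44 mm above its underside (16 mm below the tab's top), 125 mm behind the tip; axes as the wedge. Pinch the tab here across its 14 mm thickness (along y), from above. While the wedge is in the rack the point is 52 mm above the bench.
- blue_wedge_tip (a point): Thin end of the blue wedge, 1.5 mm above its underside, mid-thickness; axes as the wedge.
- orange_wedge: Orange wedge in the rack's other slot, same length, thickness and tab but with a steep ramp (31 mm high); not wanted, leave it in its slot. Origin: centre of its underside.
- stand_edge (a point): Middle of the lower front edge of the retort stand's base (short side away from the rod, facing the rack), 9 mm above the bench at the start. Axes of the stand: x level from front to rear, the way the wedge goes in; z up. The base's flat underside is 9 mm up, on four 20 mm square feet; the 72 mm between the front feet (centres y = +-46 mm) is open.
- stand: The loose retort stand, 2 kg (lifting the front edge takes 8 to 11 N). Origin: under its base's centre, 90 mm behind the front edge; axes as stand_edge. Black iron base 180 (x) x 115 mm, top at 21 mm; 10 mm rod, 458 mm high, 140 mm behind the front edge; 84 mm square gauze on a ring, its near side 43 mm behind the front edge. Rear feet on rubber pads.
- stand_foot_l (a point): Centre of the underside of the left front foot (bare metal; y = +46 mm on the stand, 12 mm behind the front edge): height 0 at the start.
- stand_foot_r (a point): Centre of the underside of the right front foot (y = -46 mm), height 0 at the start.
- stand_rear (a point): Point at bench height midway between the two rear feet, 168 mm behind the front edge; the stand pivots about here when its front is raised.
- gauze_top (a point): Centre of the top of the wire gauze, 203 mm above the bench.
- gauze_beaker_mid (a point): Middle of the small empty glass beaker (56 mm across, 70 mm high) that stands loose on the gauze; 35 mm above the gauze.
- wash_bottle: White wash bottle with red cap and spout, 72 mm across, 172 mm high, standing on the bench; leave it alone. Origin: centre of its underside.
- reagent_jar: Stoppered glass jar with white contents, 60 mm across, 113 mm high, standing on the bench; leave it alone. Origin: centre of its underside.
- cylinder: Glass measuring cylinder on a white foot 60 mm across, 158 mm high, standing on the bench; leave it alone. Origin: centre of its underside.
- dish: White porcelain dish, 80 mm across, 30 mm high, standing on the bench; leave it alone. Origin: centre of its underside.
- crucible: White crucible with lid, 45 mm across, 46 mm high, standing on the bench; leave it alone. Origin: centre of its underside.
- tweezers: Steel tweezers lying flat, 125 mm long, 6 mm high; leave alone. Origin: about mid-length.
Not all that is in view belongs to the job. Leave any turquoise or yellow look-alike of the part that bears gauze_beaker_mid alone.

How it is judged:
On the way, in this order (a step that is already met when the one before it is completed fails the run):
1. the blue wedge is held and is up out of its slot (its grip point 30 mm higher than it stood) (z of blue_wedge_grip in the frame of rack above 0.082 m and contact force between the fingers and blue_wedge above 2 N), for 0.1 s.
2. the blue wedge, held and flat on the bench, has its tip at least 12 mm under the middle of the stand's front edge (x of blue_wedge_tip in the frame of stand_edge between 0.012 and 0.1 m and y of blue_wedge_tip in the frame of stand_edge between -0.03 and 0.03 m and height (world z) of blue_wedge_tip below 0.006 m and contact force between the fingers and blue_wedge above 2 N and angle between blue_wedge's own z axis and vertical below 0.1 rad), for 0.1 s.
At the end, for the whole second after the job is handed in: Front feet 2 to 7 mm up, rear feet down; the blue wedge flat (0.06 rad), tip under the front edge within 30 mm of the middle, carrying over 2 N, gripped over 2 N; stand moved under 10 mm (edge 14 mm), touched by nothing else, all at rest, beaker upright on gauze (height (world z) of stand_foot_l between 0.002 and 0.007 m and height (world z) of stand_foot_r between 0.002 and 0.007 m and height (world z) of stand_rear below 0.003 m and contact force between blue_wedge and stand above 2 N and contact force between the fingers and blue_wedge above 2 N and contact force between each of the fingers, the arm, orange_wedge and stand below 0.5 N and angle between blue_wedge's own z axis and vertical below 0.06 rad and linear speed of each of stand, blue_wedge below 0.01 m/s and distance of stand_rear from where it was at the start of the episode below 0.01 m and distance of stand_edge from where it was at the start of the episode below 0.014 m and x of blue_wedge_tip in the frame of stand_edge between 0.012 and 0.1 m and y of blue_wedge_tip in the frame of stand_edge between -0.03 and 0.03 m and height (world z) of blue_wedge_tip below 0.006 m and distance between gauze_beaker_mid and gauze_top below 0.045 m and angle between gauze_beaker_mid's own z axis and vertical below 0.12 rad); the arm keeps its last pose, push and grip.
It fails at once if the stand is shoved along or turned on the bench (its rear foot line or front edge goes more than 20 mm from where it was) (distance of any of stand_rear, stand_edge from where it was at the start of the episode above 0.02 m).
It fails at once if a front foot is lifted more than 10 mm (height (world z) of any of stand_foot_l, stand_foot_r above 0.01 m).
It fails at once if the robot itself presses on the stand with more than 3 N (contact force between any of the fingers, the arm and stand above 3 N).
It fails at once if the beaker slides off or tips on the gauze (not (distance between gauze_beaker_mid and gauze_top below 0.05 m and angle between gauze_beaker_mid's own z axis and vertical below 0.2 rad)).
It fails at once if the orange wedge leaves its slot or a bystander is moved more than 25 mm (distance of any of orange_wedge, wash_bottle, reagent_jar, cylinder, dish, crucible, tweezers from where it was at the start of the episode above 0.025 m).
It also fails if it takes over 42 s, if anything falls off the work surface, if the arm or the gripper's body presses on something with over 40 N, if the wrist force passes 120 N, or if a joint passes its speed limit or range.

## Working session

There is one attempt and no reset: what is moved stays moved. The work goes in short steps, Python scripts to look and compute and a tool call to move; the robot and the scene stay as the last step left them, time stands still between calls to the robot, and variables do not carry over. Pictures are saved under pics/ and viewed, and the job is handed in when it is done.

Besides the shell and the picture viewer there is one more tool, called as name(argument=value, ...), one argument or row to a line, values as JSON. jog_arm: Moves the arm, as the interface text tells. Its arguments: {"type":"object","properties":{"deltas":{"type":"array","items":{"type":"array"}},"force":{"type":"number"}},"required":["deltas"]}

```bash
mkdir -p pics; cat > h.py <<'E'
import numpy as np, cv2
from plant import ctrl
from scipy.spatial.transform import Rotation as R
def st():
    s=ctrl.get_state(); return s
def toolT(s):
    T=np.eye(4);T[:3,:3]=R.from_quat(s['tcp_rot']).as_matrix();T[:3,3]=s['eef_pos'];return T
def cam(name,fn=None):
    s=st(); c=ctrl.read_camera(name)
    if 'T' not in c or name=='wrist': c['T']=toolT(s)@np.array(c['mount'])
    c['T']=np.array(c['T'])
    if fn: cv2.imwrite('pics/'+fn,c['pixels'])
    return c
def cloud(c):
    z=c['range_z'];v,u=np.mgrid[:z.shape[0],:z.shape[1]]
    P=np.stack([(u-c['cx'])/c['fx']*z,-(v-c['cy'])/c['fy']*z,-z],-1)
    return P@c['T'][:3,:3].T+c['T'][:3,3]
def ray(c,u,v,h):
    d=c['T'][:3,:3]@np.array([(u-c['cx'])/c['fx'],-(v-c['cy'])/c['fy'],-1]);o=c['T'][:3,3]
    return o+d*(h-o[2])/d[2]
E
python3 - <<'E'
from h import *
s=st();print(s)
for n in['scene','side','wrist']:
    c=cam(n,n+'0.png');print(n,[k for k in c],c['fx'],c['cx'],c['T'].round(3).tolist(),{k:c[k] for k in c if k not in('pixels','range_z','T','mount')})
E
```

```text
{'time': 0.0, 'qpos': array([-1.45901807e+00,  2.87179074e-01,  1.57820074e+00,  5.33562686e-07,
        1.27861196e+00, -1.50006056e-01]), 'dq': array([-0.00036914,  0.000425  ,  0.00083221, -0.00120035,  0.00059143,
       -0.00043289]), 'joint_efforts': array([ 3.39885655e-04, -4.05980408e+01, -2.92630255e+01, -8.21327603e-05,
        5.84207344e-03,  1.21864652e-06]), 'eef_pos': array([ 0.17464218, -0.65132235,  0.2299254 ]), 'tcp_rot': array([-0.09227416,  0.70190564, -0.70020953,  0.09230694]), 'contact_force': array([-0.09719738,  0.92304365, -0.29335044]), 'wrist_torque': array([0.03672048, 0.05395659, 0.04366592]), 'opening': 0.998556209005466}
scene ['pixels', 'range_z', 'fx', 'fy', 'cx', 'cy', 'T'] 420.9101758662321 266.47619306112443 [[0.754, -0.41, 0.513, 1.105], [0.656, 0.477, -0.584, -0.593], [-0.005, 0.777, 0.629, 0.864], [0.0, 0.0, 0.0, 1.0]] {'fx': 420.9101758662321, 'fy': 420.9101758662321, 'cx': 266.47619306112443, 'cy': 185.81071368128954}
side ['pixels', 'range_z', 'fx', 'fy', 'cx', 'cy', 'T'] 442.7735977540416 252.03100225570228 [[-0.932, 0.26, -0.252, 0.273], [-0.362, -0.7, 0.616, 0.695], [-0.017, 0.665, 0.746, 0.981], [0.0, 0.0, 0.0, 1.0]] {'fx': 442.7735977540416, 'fy': 442.7735977540416, 'cx': 252.03100225570228, 'cy': 191.83324042126955}
wrist ['pixels', 'range_z', 'fx', 'fy', 'cx', 'cy', 'mount', 'T'] 325.19243878964124 251.89566457683392 [[0.259, 0.918, 0.299, 0.251], [-0.966, 0.248, 0.077, -0.632], [-0.003, -0.309, 0.951, 0.374], [0.0, 0.0, 0.0, 1.0]] {'fx': 325.19243878964124, 'fy': 325.19243878964124, 'cx': 251.89566457683392, 'cy': 194.18455110821654}
```

View pics/scene0.png

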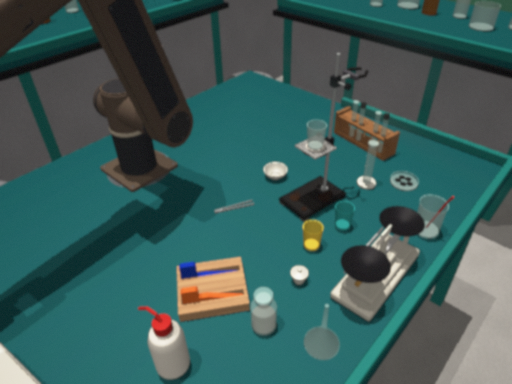

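View pics/side0.png

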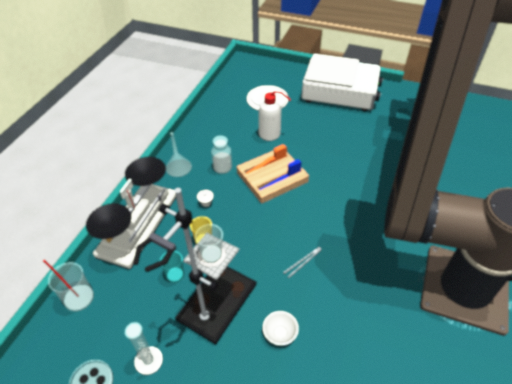

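View pics/wrist0.png

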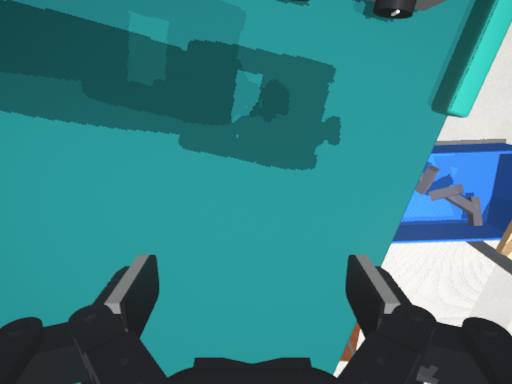

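The scene view shows the rack at about (212,288), with the blue tab at (187,270) and the orange one at (188,294). The stand base is at (313,196) and the gauze at (316,147). The yellow cup at (312,235) and the crucible at (299,274) are close to the path. Next I'll measure the positions.

```bash
cat > m.py <<'E'
from h import *
def rect(P):
    r=cv2.minAreaRect(P[:,:2].astype(np.float32)); return np.array(cv2.boxPoints(r)).round(4).tolist(), np.round(r[0],4), np.round(r[1],4)
for n in['scene','side']:
    c=cam(n); P=cloud(c); hsv=cv2.cvtColor(c['pixels'],cv2.COLOR_BGR2HSV); ok=(c['range_z']>0)
    H,S,V=hsv[...,0],hsv[...,1],hsv[...,2]
    X,Y,Z=P[...,0],P[...,1],P[...,2]
    print(n,'bench z',np.median(Z[ok&(H>80)&(H<95)&(abs(Z)<.02)]))
    near=ok&(X>.2)&(X<1.1)&(Y>-.8)&(Y<.3)
    def rep(name,m,zb=None):
        if zb: m=m&(Z>zb[0])&(Z<zb[1])
        m=m.astype(np.uint8); nn,l,s,ce=cv2.connectedComponentsWithStats(m)
        for i in range(1,nn):
            if s[i,4]<25: continue
            Q=P[l==i]; print(' ',name,s[i,4],'px',ce[i].round(0),'mean',Q.mean(0).round(4),'z',np.percentile(Q[:,2],[5,50,95]).round(3),*rect(Q))
    rep('blue',near&(H>105)&(H<130)&(S>120),(.03,.1))
    rep('bluetop',near&(H>105)&(H<130)&(S>120),(.064,.075))
    rep('blueramp',near&(H>105)&(H<130)&(S>120),(.005,.05))
    rep('orange',near&(H>5)&(H<15)&(S>180),(.03,.1))
    rep('rack',near&(H>8)&(H<25)&(S>60),(.02,.036))
    rep('black',near&(V<60)&(S<150),(.012,.03))
    rep('objs',near&(Z>.035),None)
E
python3 m.py
```

```text
scene bench z -0.0003050857276677421
  blue 207 px [188. 269.] mean [ 0.5114 -0.2128  0.0544] z [0.033 0.057 0.069] [[0.49000000953674316, -0.22089999914169312], [0.5044000148773193, -0.2312999963760376], [0.526199996471405, -0.20100000500679016], [0.5116999745368958, -0.19059999287128448]] [ 0.5081 -0.2109] [0.0373 0.0178]
  bluetop 73 px [186. 265.] mean [ 0.5082 -0.2117  0.0672] z [0.065 0.067 0.07 ] [[0.4900999963283539, -0.22100000083446503], [0.5044999718666077, -0.23119999468326569], [0.5252000093460083, -0.2020999938249588], [0.5108000040054321, -0.19179999828338623]] [ 0.5076 -0.2115] [0.0358 0.0177]
  blueramp 151 px [198. 273.] mean [ 0.524  -0.1939  0.0314] z [0.019 0.03  0.047] [[0.4968000054359436, -0.2240999937057495], [0.508400022983551, -0.23080000281333923], [0.5615000128746033, -0.13950000703334808], [0.550000011920929, -0.13279999792575836]] [ 0.5292 -0.1818] [0.1057 0.0134]
  orange 326 px [195. 295.] mean [ 0.58   -0.2487  0.0481] z [0.031 0.044 0.069] [[0.553600013256073, -0.26820001006126404], [0.5649999976158142, -0.2768000066280365], [0.616599977016449, -0.2
[... 12537 characters left out ...]
00000393390656], [0.7398999929428101, -0.03550000116229057], [0.7218000292778015, 0.0031999999191612005]] [ 0.7128 -0.0246] [0.0399 0.0427]
  objs 1855 px [210. 247.] mean [0.5588 0.2364 0.2164] z [0.059 0.212 0.275] [[0.4706000089645386, 0.2621000111103058], [0.6244999766349792, 0.03370000049471855], [0.7024999856948853, 0.08619999885559082], [0.5486000180244446, 0.31470000743865967]] [0.5865 0.1742] [0.094  0.2755]
  objs 318 px [177. 264.] mean [0.6656 0.2278 0.0762] z [0.037 0.059 0.205] [[0.5794000029563904, 0.28029999136924744], [0.6851000189781189, 0.18170000612735748], [0.7215999960899353, 0.2207999974489212], [0.6158999800682068, 0.31940001249313354]] [0.6505 0.2505] [0.0535 0.1445]
```

```bash
cat > g.py <<'E'
from h import *
import sys
def goal(x,y,z,yaw,flip=None):
    """TCP goal; tool y=down, z= +-wedge y axis. prints turn & shift in tool frame"""
    s=st();T=toolT(s);best=None
    for sg in(1,-1):
        tz=sg*np.array([-np.sin(yaw),np.cos(yaw),0]);ty=np.array([0,0,-1.]);tx=np.cross(ty,tz)
        Rg=np.stack([tx,ty,tz],1);rv=R.from_matrix(T[:3,:3].T@Rg).as_rotvec()
        if best is None or np.linalg.norm(rv)<np.linalg.norm(best): best=rv
    d=T[:3,:3].T@(np.array([x,y,z])-T[:3,3])
    print('turn',best.round(4),'deg',np.degrees(np.linalg.norm(best)).round(1),'shift',d.round(4),'dist',np.linalg.norm(d).round(3),'| q6',s['qpos'].round(3),'t',s['time'],'pos',s['eef_pos'].round(4),'F',s['contact_force'].round(2),'op',round(s['opening'],3))
if __name__=='__main__':
    a=[float(v) for v in sys.argv[1:]];goal(a[0],a[1],a[2],np.radians(a[3]))
    print(toolT(st()).round(3))
E
python3 g.py .5075 -.21 .16 51.8;python3 g.py .48 -.25 .2 51.8
```

```text
turn [ 1.100e-03 -6.423e-01 -5.000e-04] deg 36.8 shift [-0.4358  0.0711 -0.3404] dist 0.558 | q6 [-1.459  0.287  1.577 -0.     1.279 -0.15 ] t 0.25 pos [ 0.1747 -0.6517  0.2306] F [-0.17 -0.06  0.67] op 1.001
[[-0.966 -0.     0.259  0.175]
 [-0.259  0.001 -0.966 -0.652]
 [-0.    -1.    -0.001  0.231]
 [ 0.     0.     0.     1.   ]]
turn [ 1.100e-03 -6.423e-01 -5.000e-04] deg 36.8 shift [-0.3989  0.031  -0.3089] dist 0.505 | q6 [-1.459  0.287  1.577 -0.     1.279 -0.15 ] t 0.25 pos [ 0.1747 -0.6517  0.2306] F [-0.17 -0.06  0.67] op 1.001
[[-0.966 -0.     0.259  0.175]
 [-0.259  0.001 -0.966 -0.652]
 [-0.    -1.    -0.001  0.231]
 [ 0.     0.     0.     1.   ]]
```

jog_arm(
  deltas=[
    [[0, -0.06, 0], [-0.04, 0.006, -0.031], 0.6],
    [[0, -0.12, 0], [-0.07, 0.012, -0.055], 0.6],
    [[0, -0.18, 0], [-0.1, 0.018, -0.08], 0.6],
    [[0, -0.24, 0], [-0.13, 0.024, -0.104], 0.6],
    [[0, -0.3, 0], [-0.16, 0.03, -0.128], 0.6],
    [[0, -0.36, 0], [-0.19, 0.036, -0.151], 0.6],
    [[0, -0.42, 0], [-0.22, 0.042, -0.174], 0.6],
    [[0, -0.48, 0], [-0.25, 0.046, -0.197], 0.6],
    [[0, -0.54, 0], [-0.28, 0.05, -0.22], 0.6],
    [[0, -0.6, 0], [-0.31, 0.053, -0.243], 0.6],
  ],
)

```text
time: 1.08
eef_pos: [0.4119, -0.3349, 0.1777]
tcp_rot: [-0.296, 0.642, -0.642, 0.296]
contact_force: [0.4, -0.0, 0.1]
opening: 0.599
```

```bash
python3 g.py .5075 -.21 .16 51.8
```

```text
turn [ 0.0009 -0.0395 -0.0009] deg 2.3 shift [-0.157   0.0178 -0.0083] dist 0.158 | q6 [-8.740e-01  2.000e-02  1.978e+00  1.000e-03  1.144e+00 -1.680e-01] t 1.0833 pos [ 0.4119 -0.3349  0.1777] F [ 0.4  -0.02  0.07] op 0.599
[[-0.649 -0.     0.761  0.412]
 [-0.761  0.001 -0.649 -0.335]
 [-0.001 -1.    -0.001  0.178]
 [ 0.     0.     0.     1.   ]]
```

jog_arm(
  deltas=[
    [[0, -0.04, 0], [-0.04, 0.004, -0.002], 0.6],
    [[0, -0.04, 0], [-0.08, 0.009, -0.004], 0.6],
    [[0, -0.04, 0], [-0.12, 0.014, -0.006], 0.6],
    [[0, -0.04, 0], [-0.157, 0.018, -0.008], 0.6],
    [[0, -0.04, 0], [-0.157, 0.018, -0.008], 0.6],
    [[0, -0.04, 0], [-0.157, 0.018, -0.008], 0.6],
  ],
)

```text
time: 1.58
eef_pos: [0.5083, -0.2084, 0.1594]
tcp_rot: [-0.31, 0.636, -0.635, 0.31]
contact_force: [0.0, -0.3, 0.2]
opening: 0.6
```

```bash
python3 g.py .5075 -.21 .033 51.8; python3 - <<'E'
from h import *
c=cam('wrist','wrist1.png');P=cloud(c);hsv=cv2.cvtColor(c['pixels'],cv2.COLOR_BGR2HSV);H,S=hsv[...,0],hsv[...,1]
m=(H>105)&(H<130)&(S>120)&(P[...,2]>.06)&(P[...,2]<.08)&(abs(P[...,1]+.2)<.15)
r=cv2.minAreaRect(P[m][:,:2].astype(np.float32));print(m.sum(),r,P[m].mean(0),np.array(c['mount']).round(3))
v,u=np.nonzero(m);print(u.min(),u.max(),v.min(),v.max())
E
```

```text
turn [ 0.0017  0.0045 -0.0005] deg 0.3 shift [0.0018 0.1264 0.0005] dist 0.126 | q6 [-5.740e-01  8.300e-02  1.949e+00  1.000e-03  1.112e+00  8.800e-02] t 1.5833 pos [ 0.5083 -0.2084  0.1594] F [ 0.02 -0.31  0.21] op 0.6
[[-0.615 -0.001  0.789  0.508]
 [-0.789  0.001 -0.615 -0.208]
 [-0.001 -1.    -0.002  0.159]
 [ 0.     0.     0.     1.   ]]
858 ((0.5082631707191467, -0.2104085236787796), (0.03975103795528412, 0.01332266815006733), 52.427337646484375) [ 0.50960971 -0.20924551  0.06829026] [[-0.001 -0.951 -0.308 -0.078]
 [ 0.002  0.308 -0.951 -0.144]
 [ 1.    -0.001  0.002  0.001]
 [ 0.     0.     0.     1.   ]]
245 262 172 221
```

View pics/wrist1.png

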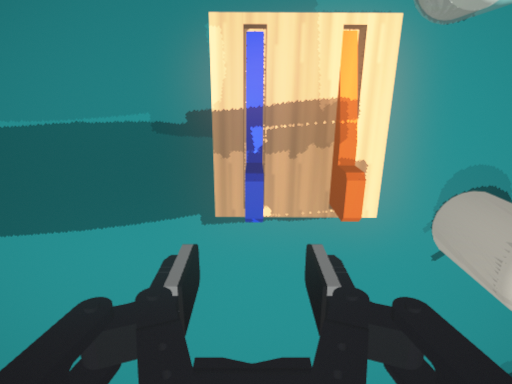

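The wrist view shows the blue tab at about (254,195), lined up with the jaws. The measured rectangle is centred at (0.508, -0.210) with yaw 52.4°, which matches the scene and side views. Next I'll descend and grip.

jog_arm(
  deltas=[
    [[0, 0, 0], [0.002, 0.035, 0.0005], 0.6],
    [[0, 0, 0], [0.002, 0.07, 0.0005], 0.6],
    [[0, 0, 0], [0.002, 0.095, 0.0005], 0.6],
    [[0, 0, 0], [0.002, 0.11, 0.0005], 0.6],
    [[0, 0, 0], [0.002, 0.12, 0.0005], 0.6],
    [[0, 0, 0], [0.002, 0.126, 0.0005], 0.6],
    [[0, 0, 0], [0.002, 0.126, 0.0005], 0.5],
    [[0, 0, 0], [0.002, 0.126, 0.0005], 0.4],
  ],
  force=40,
)

```text
time: 2.3
eef_pos: [0.5073, -0.2124, 0.0346]
tcp_rot: [0.309, -0.636, 0.636, -0.31]
contact_force: [0.5, 0.3, 0.8]
opening: 0.403
```

```bash
python3 g.py .508 -.2103 .033 52
```

```text
turn [-0.0004 -0.0021 -0.0004] deg 0.1 shift [-0.0021  0.0016 -0.0008] dist 0.003 | q6 [-5.810e-01  2.640e-01  2.006e+00  1.000e-03  8.710e-01  8.400e-02] t 2.3 pos [ 0.5073 -0.2124  0.0346] F [0.45 0.29 0.75] op 0.403
[[-0.617  0.001  0.787  0.507]
 [-0.787  0.    -0.617 -0.212]
 [-0.    -1.     0.     0.035]
 [ 0.     0.     0.     1.   ]]
```

jog_arm(
  deltas=[
    [[0, 0, 0], [-0.002, 0.0015, -0.001], 0.3],
    [[0, 0, 0], [-0.002, 0.0015, -0.001], 0.2],
    [[0, 0, 0], [-0.002, 0.0015, -0.001], 0.0],
    [[0, 0, 0], [-0.002, 0.0015, -0.001], 0.0],
    [[0, 0, 0], [-0.002, 0.0015, -0.001], 0.0],
    [[0, 0, 0], [-0.002, 0.0015, -0.001], 0.0],
    [[0, 0, 0], [-0.002, 0.0015, -0.001], 0.0],
  ],
  force=40,
)

```text
time: 2.88
eef_pos: [0.5088, -0.2108, 0.0344]
tcp_rot: [0.309, -0.635, 0.637, -0.31]
contact_force: [-0.7, 0.3, 5.4]
opening: 0.158
```

```bash
python3 g.py .508 -.2103 .033 52; python3 - <<'E'
from h import *
c=cam('side','side2.png');c=cam('wrist','wrist2.png')
E
```

```text
turn [-0.0027 -0.0018 -0.0006] deg 0.2 shift [ 0.0001  0.0014 -0.0009] dist 0.002 | q6 [-5.770e-01  2.640e-01  2.006e+00  1.000e-03  8.690e-01  8.700e-02] t 2.8833 pos [ 0.5088 -0.2108  0.0344] F [-0.7   0.33  5.43] op 0.158
[[-0.617  0.003  0.787  0.509]
 [-0.787 -0.001 -0.617 -0.211]
 [-0.001 -1.     0.003  0.034]
 [ 0.     0.     0.     1.   ]]
```

View pics/wrist2.png

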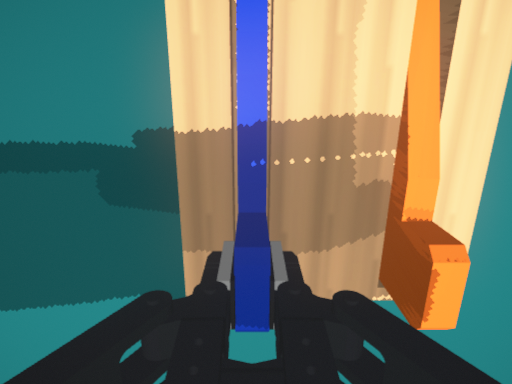

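The jaws hold the blue tab at (252,270) squarely. Next I'll lift it straight up.

jog_arm(
  deltas=[
    [[0, 0, 0], [0, -0.01, 0], 0.0],
    [[0, 0, 0], [0, -0.025, 0], 0.0],
    [[0, 0, 0], [0, -0.045, 0], 0.0],
    [[0, 0, 0], [0, -0.07, 0], 0.0],
    [[0, 0, 0], [0, -0.095, 0], 0.0],
    [[0, 0, 0], [0, -0.115, 0], 0.0],
    [[0, 0, 0], [0, -0.115, 0], 0.0],
    [[0, 0, 0], [0, -0.115, 0], 0.0],
  ],
  force=60,
)

```text
time: 3.65
eef_pos: [0.5089, -0.2108, 0.1506]
tcp_rot: [0.308, -0.634, 0.637, -0.31]
contact_force: [-0.5, -0.1, -0.6]
opening: 0.156
```

```bash
python3 g.py .509 -.002 .15 79.7; python3 - <<'E'
from h import *
c=cam('side','side3.png');c=cam('wrist','wrist3.png')
E
```

```text
turn [-5.200e-03 -4.852e-01  4.000e-04] deg 27.8 shift [-1.644e-01  1.000e-04 -1.288e-01] dist 0.209 | q6 [-0.577  0.093  1.955  0.     1.088  0.088] t 3.65 pos [ 0.5089 -0.2108  0.1506] F [-0.45 -0.09 -0.62] op 0.156
[[-0.617  0.005  0.787  0.509]
 [-0.787 -0.003 -0.617 -0.211]
 [-0.001 -1.     0.005  0.151]
 [ 0.     0.     0.     1.   ]]
```

View pics/wrist3.png

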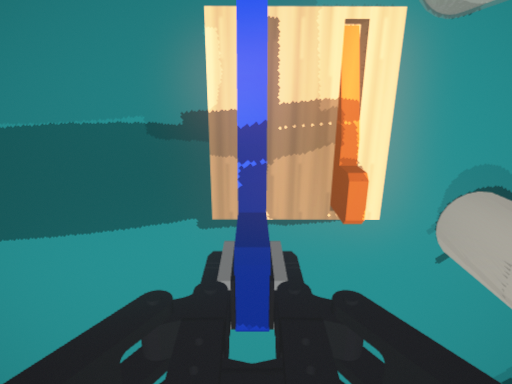

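View pics/side3.png

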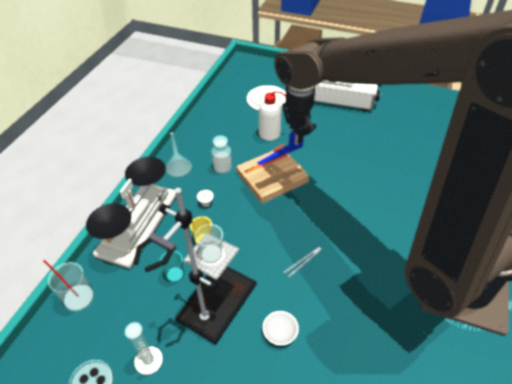

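The wedge is held level and clear of the rack. In the wrist view the orange wedge at (350,195) hasn't moved. Next I'll carry the blue wedge to a point in front of the stand.

jog_arm(
  deltas=[
    [[-0.001, -0.05, 0], [-0.016, 0, -0.013], 0.0],
    [[-0.002, -0.11, 0], [-0.037, 0, -0.029], 0.0],
    [[-0.003, -0.17, 0], [-0.059, 0, -0.046], 0.0],
    [[-0.004, -0.24, 0], [-0.082, 0, -0.064], 0.0],
    [[-0.005, -0.31, 0], [-0.105, 0, -0.082], 0.0],
    [[-0.005, -0.38, 0], [-0.127, 0, -0.1], 0.0],
    [[-0.005, -0.44, 0], [-0.146, 0, -0.115], 0.0],
    [[-0.005, -0.485, 0], [-0.164, 0, -0.129], 0.0],
    [[-0.005, -0.485, 0], [-0.164, 0, -0.129], 0.0],
    [[-0.005, -0.485, 0], [-0.164, 0, -0.129], 0.0],
  ],
)

```text
time: 4.58
eef_pos: [0.5058, -0.0002, 0.146]
tcp_rot: [-0.455, 0.545, -0.54, 0.452]
contact_force: [0.4, -0.8, -0.9]
opening: 0.155
```

```bash
python3 g.py .509 -.002 .15 79.7; python3 - <<'E'
from h import *
for n in('wrist','scene','side'):
    c=cam(n,n+'4.png');P=cloud(c);V=c['pixels'].max(2);Z=P[...,2]
    for lo,hi in((.017,.026),(.005,.016)):
        m=(c['range_z']>0)&(V<75)&(Z>lo)&(Z<hi)&(abs(P[...,0]-.55)<.1)&(P[...,1]>.1)&(P[...,1]<.36)
        if m.sum()<20: continue
        e=np.array([np.cos(np.radians(79.7)),np.sin(np.radians(79.7))]);f=np.array([-e[1],e[0]])
        Q=P[m];a=Q[:,:2]@e;b=Q[:,:2]@f
        r=cv2.minAreaRect(Q[:,:2].astype(np.float32))
        print(n,lo,m.sum(),'along',np.percentile(a,[0,1,5,95,99,100]).round(4),'lat',np.percentile(b,[0,1,99,100]).round(4),'z',np.median(Q[:,2]).round(4),r)
E
```

```text
turn [ 0.0085  0.0017 -0.0013] deg 0.5 shift [ 0.0012 -0.004   0.0034] dist 0.005 | q6 [-2.020e-01  6.000e-03  2.056e+00  1.000e-03  1.089e+00 -2.400e-02] t 4.5833 pos [ 5.058e-01 -2.000e-04  1.460e-01] F [ 0.36 -0.75 -0.89] op 0.155
[[-0.177 -0.008  0.984  0.506]
 [-0.984  0.003 -0.177 -0.   ]
 [-0.001 -1.    -0.009  0.146]
 [ 0.     0.     0.     1.   ]]
scene 0.017 1305 along [0.2542 0.2562 0.2626 0.4226 0.4323 0.4368] lat [-0.5594 -0.5574 -0.4456 -0.4424] z 0.0207 ((0.5553383827209473, 0.25007668137550354), (0.18176022171974182, 0.11587944626808167), 80.68404388427734)
scene 0.005 128 along [0.2533 0.2542 0.2554 0.4231 0.4324 0.4339] lat [-0.5599 -0.5592 -0.444  -0.4432] z 0.0125 ((0.555542528629303, 0.2487977147102356), (0.18079149723052979, 0.11582624167203903), 79.02298736572266)
side 0.017 2645 along [0.2579 0.2616 0.2709 0.4304 0.4356 0.4368] lat [-0.5569 -0.5548 -0.4419 -0.4409] z 0.0219 ((0.5530990958213806, 0.25267118215560913), (0.17883604764938354, 0.11591179668903351), 79.87248992919922)
side 0.005 79 along [0.2022 0.2031 0.2712 0.4364 0.442  0.4434] lat [-0.5511 -0.5504 -0.4411 -0.4408] z 0.0129 ((0.5308940410614014, 0.23820556700229645), (0.24015647172927856, 0.10705338418483734), 70.4910888671875)
```

View pics/wrist4.png

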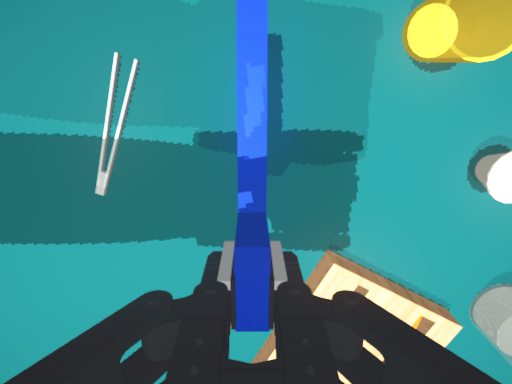

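View pics/scene4.png

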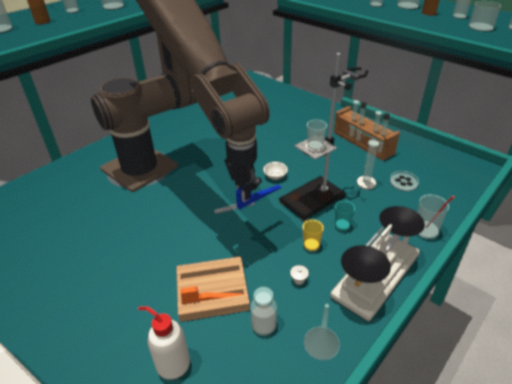

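View pics/side4.png

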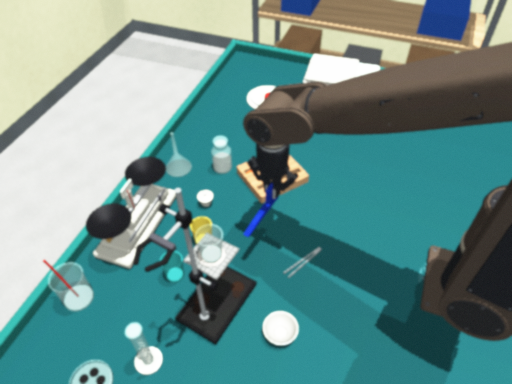

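```bash
python3 g.py .5118 .0152 .032 80
```

```text
turn [ 0.0064 -0.0067 -0.0013] deg 0.5 shift [-0.0177  0.1151  0.0027] dist 0.116 | q6 [-2.050e-01  5.000e-03  2.054e+00  1.000e-03  1.089e+00 -2.400e-02] t 4.7333 pos [ 0.5067 -0.002   0.147 ] F [-0.09 -0.42 -0.14] op 0.158
[[-0.18  -0.006  0.984  0.507]
 [-0.984  0.002 -0.18  -0.002]
 [-0.001 -1.    -0.006  0.147]
 [ 0.     0.     0.     1.   ]]
```

jog_arm(
  deltas=[
    [[0.006, -0.007, -0.001], [-0.006, 0.02, 0.001], 0.0],
    [[0.006, -0.007, -0.001], [-0.012, 0.05, 0.002], 0.0],
    [[0.006, -0.007, -0.001], [-0.018, 0.08, 0.003], 0.0],
    [[0.006, -0.007, -0.001], [-0.018, 0.1, 0.003], 0.0],
    [[0.006, -0.007, -0.001], [-0.018, 0.11, 0.003], 0.0],
    [[0.006, -0.007, -0.001], [-0.018, 0.115, 0.003], 0.0],
    [[0.006, -0.007, -0.001], [-0.018, 0.115, 0.003], 0.0],
  ],
)

```text
time: 5.32
eef_pos: [0.5118, 0.0148, 0.0313]
tcp_rot: [-0.455, 0.543, -0.541, 0.454]
contact_force: [0.6, -1.0, 0.2]
opening: 0.157
```

```bash
python3 g.py .5118 .0152 .026 80; python3 - <<'E'
from h import *
e=np.array([np.cos(np.radians(80)),np.sin(np.radians(80))]);f=np.array([-e[1],e[0]])
for n in('scene','side'):
    c=cam(n,n+'5.png');P=cloud(c);hsv=cv2.cvtColor(c['pixels'],cv2.COLOR_BGR2HSV);H,S=hsv[...,0],hsv[...,1]
    m=(H>105)&(H<130)&(S>120)&(P[...,2]<.08)&(abs(P[...,1]-.05)<.12)&(abs(P[...,0]-.52)<.08)
    Q=P[m];a=Q[:,:2]@e;b=Q[:,:2]@f
    print(n,m.sum(),'along max',np.sort(a)[-6:].round(4),'min',a.min().round(4),cv2.minAreaRect(Q[:,:2].astype(np.float32)),'z',np.percentile(Q[:,2],[1,99]))
    t=m&(P[...,2]<.03); 
    for lo in np.arange(.1,.25,.02):
        k=(a>lo)&(a<lo+.02)
        if k.sum()>3: print('  ',lo.round(2),'lat',b[k].min().round(4),b[k].max().round(4),'zmax',Q[k,2].max().round(4))
E
```

```text
turn [ 0.0021 -0.001  -0.0002] deg 0.1 shift [-0.0004  0.0053 -0.0001] dist 0.005 | q6 [-0.17   0.197  2.096  0.     0.85   0.006] t 5.3167 pos [0.5118 0.0148 0.0313] F [ 0.59 -0.97  0.23] op 0.157
[[-0.175 -0.002  0.985  0.512]
 [-0.985  0.001 -0.175  0.015]
 [-0.    -1.    -0.002  0.031]
 [ 0.     0.     0.     1.   ]]
scene 357 along max [0.2226 0.2235 0.2242 0.2252 0.2263 0.2268] min 0.0813 ((0.5176202058792114, 0.06399853527545929), (0.05147160589694977, 0.14391297101974487), 3.7298710346221924) z [-0.00237654  0.06690001]
   0.1 lat -0.5375 -0.4928 zmax 0.0797
   0.12 lat -0.5103 -0.4964 zmax 0.0413
   0.14 lat -0.5108 -0.4717 zmax 0.0239
   0.16 lat -0.5081 -0.475 zmax 0.02
   0.18 lat -0.5094 -0.4945 zmax 0.0173
   0.2 lat -0.5096 -0.4946 zmax 0.014
   0.22 lat -0.5064 -0.4939 zmax 0.0105
side 400 along max [0.2263 0.2272 0.2272 0.2274 0.2274 0.2277] min 0.0847 ((0.5230168700218201, 0.06431347131729126), (0.1465105563402176, 0.03698943182826042), 88.97249603271484) z [-0.00159927  0.06978395]
   0.1 lat -0.5195 -0.4916 zmax 0.0797
   0.12 lat -0.5179 -0.4924 zmax 0.0678
   0.14 lat -0.5189 -0.493 zmax 0.0271
   0.16 lat -0.5155 -0.4931 zmax 0.0242
   0.18 lat -0.5151 -0.4928 zmax 0.0224
   0.2 lat -0.5131 -0.493 zmax 0.019
   0.22 lat -0.5116 -0.4921 zmax 0.0149
```

jog_arm(
  deltas=[
    [[0.002, 0, 0], [0, 0.003, 0], 0.0],
    [[0.002, 0, 0], [0, 0.0055, 0], 0.0],
    [[0.002, 0, 0], [0, 0.0065, 0], 0.0],
    [[0.002, 0, 0], [0, 0.0065, 0], 0.0],
    [[0.002, 0, 0], [0, 0.0065, 0], 0.0],
  ],
)

```text
time: 5.83
eef_pos: [0.5134, 0.0148, 0.027]
tcp_rot: [0.453, -0.541, 0.543, -0.455]
contact_force: [-0.4, 0.6, -0.5]
opening: 0.157
```

```bash
python3 g.py .5118 .0152 .026 80;
```

```text
turn [-0.0041 -0.0005 -0.0003] deg 0.2 shift [-0.0001  0.001  -0.0017] dist 0.002 | q6 [-0.169  0.205  2.097  0.     0.835  0.006] t 5.8333 pos [0.5134 0.0148 0.027 ] F [-0.38  0.56 -0.46] op 0.157
[[-0.174  0.004  0.985  0.513]
 [-0.985 -0.    -0.174  0.015]
 [-0.    -1.     0.004  0.027]
 [ 0.     0.     0.     1.   ]]
```

jog_arm(
  deltas=[
    [[-0.002, 0, 0], [0, 0.001, -0.001], 0.0],
    [[-0.002, 0, 0], [0, 0.002, -0.001], 0.0],
    [[-0.002, 0, 0], [0, 0.002, -0.001], 0.0],
  ],
)

```text
time: 6.08
eef_pos: [0.5131, 0.0149, 0.0265]
tcp_rot: [0.454, -0.541, 0.542, -0.455]
contact_force: [-3.3, -0.3, 8.0]
opening: 0.151
```

```bash
python3 g.py .5118 .0152 .026 80;
```

```text
turn [-0.0023 -0.0002 -0.0002] deg 0.1 shift [-0.0001  0.0005 -0.0013] dist 0.001 | q6 [-0.169  0.206  2.097  0.     0.836  0.006] t 6.0833 pos [0.5131 0.0149 0.0265] F [-3.32 -0.3   7.98] op 0.151
[[-0.174  0.002  0.985  0.513]
 [-0.985 -0.    -0.174  0.015]
 [-0.    -1.     0.002  0.026]
 [ 0.     0.     0.     1.   ]]
```

Bench contact is confirmed at about 8 N. Next I'll slide the tip under the edge.

jog_arm(
  deltas=[
    [[0, 0, 0], [-0.008, 0, 0], 0.0],
    [[0, 0, 0], [-0.016, 0, 0], 0.0],
    [[0, 0, 0], [-0.024, 0, 0], 0.0],
    [[0, 0, 0], [-0.032, 0, 0], 0.0],
    [[0, 0, 0], [-0.04, 0, 0], 0.0],
    [[0, 0, 0], [-0.046, 0, 0], 0.0],
    [[0, 0, 0], [-0.05, 0, 0], 0.0],
    [[0, 0, 0], [-0.05, 0, 0], 0.0],
    [[0, 0, 0], [-0.05, 0, 0], 0.0],
  ],
)

```text
time: 6.83
eef_pos: [0.5219, 0.0647, 0.0265]
tcp_rot: [0.454, -0.541, 0.542, -0.455]
contact_force: [1.1, 0.3, 0.0]
opening: 0.156
```

```bash
python3 g.py .5285 .102 .026 80; cat > look.py <<'E'
from h import *
import sys
k=sys.argv[1]
e=np.array([np.cos(np.radians(80)),np.sin(np.radians(80))]);f=np.array([-e[1],e[0]])
s=st();print('TCP along',(s['eef_pos'][:2]@e).round(4),'lat',(s['eef_pos'][:2]@f).round(4))
for n in('scene','side'):
    c=cam(n,n+k+'.png');P=cloud(c);V=c['pixels'].max(2);Z=P[...,2]
    g=c['pixels'][100:330,170:390] if n=='scene' else c['pixels'][140:360,130:350]
    cv2.imwrite(f'pics/{n}{k}z.png',cv2.resize(g,None,fx=2.6,fy=2.6,interpolation=cv2.INTER_CUBIC))
    a=P[...,:2]@e;b=P[...,:2]@f
    m=(c['range_z']>0)&(V<75)&(Z>.015)&(Z<.04)&(a>.235)&(a<.445)&(abs(b+.5)<.06)
    A=np.c_[a[m],b[m],np.ones(m.sum())];z=Z[m]
    for _ in range(4):
        w,*_r=np.linalg.lstsq(A,z,rcond=None);r=z-A@w;q=abs(r)<.004;A,z=A[q],z[q]
    print(n,len(z),'top plane: front z',(w@[.254,-.5,1]).round(4),'rear(168) z',(w@[.422,-.5,1]).round(4),'slope',w[:2].round(4),'rect',cv2.minAreaRect(P[m][:,:2].astype(np.float32)))
E
python3 look.py 6
```

```text
turn [-0.0025  0.0002 -0.0007] deg 0.1 shift [-0.0379  0.0005  0.    ] dist 0.038 | q6 [-7.000e-02  2.310e-01  2.067e+00  1.000e-03  8.420e-01  1.040e-01] t 6.8333 pos [0.5219 0.0647 0.0265] F [1.12 0.33 0.02] op 0.156
[[-0.173  0.003  0.985  0.522]
 [-0.985  0.    -0.173  0.065]
 [-0.001 -1.     0.002  0.026]
 [ 0.     0.     0.     1.   ]]
TCP along 0.1543 lat -0.5027
scene 1295 top plane: front z 0.0207 rear(168) z 0.0207 slope [-0.      0.0026] rect ((0.5544689893722534, 0.2515518069267273), (0.18425214290618896, 0.11518837511539459), 79.85946655273438)
side 2611 top plane: front z 0.0222 rear(168) z 0.0219 slope [-0.0021 -0.0017] rect ((0.5533260703086853, 0.2526014447212219), (0.17913959920406342, 0.11711904406547546), 80.19437408447266)
```

View pics/scene6z.png

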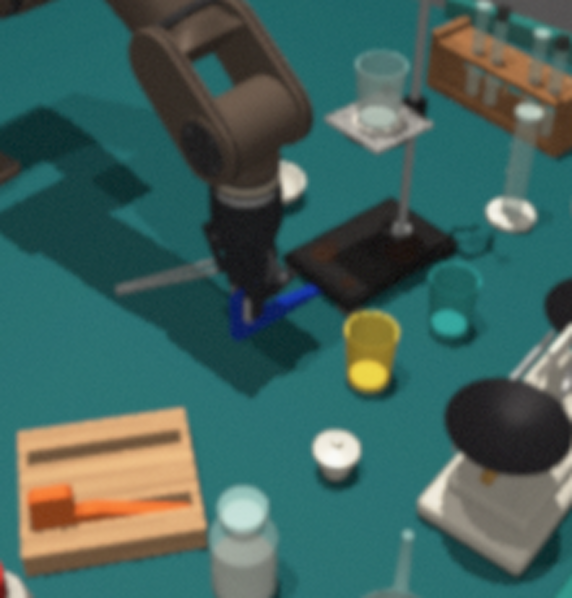

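View pics/side6z.png

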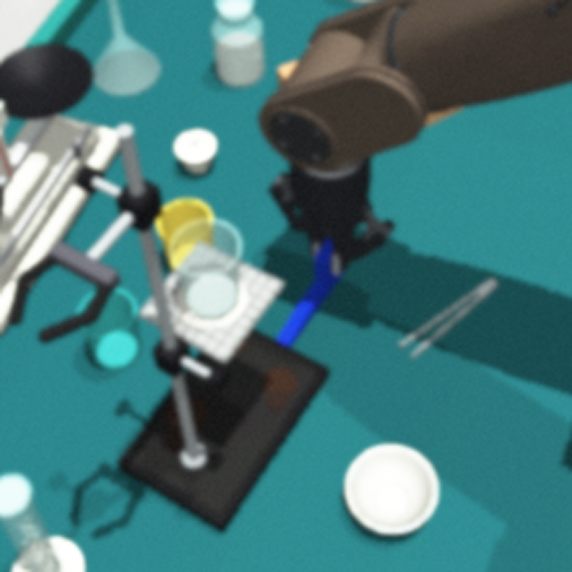

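The scene crop shows the tip entering under the middle of the front edge at (318,290). The stand hasn't moved. I'll push on.

jog_arm(
  deltas=[
    [[-0.001, 0, 0], [-0.005, 0.001, 0], 0.0],
    [[-0.001, 0, 0], [-0.009, 0.001, 0], 0.0],
    [[-0.001, 0, 0], [-0.013, 0.001, 0], 0.0],
    [[-0.001, 0, 0], [-0.017, 0.001, 0], 0.0],
    [[-0.001, 0, 0], [-0.021, 0.001, 0], 0.0],
    [[-0.001, 0, 0], [-0.025, 0.001, 0], 0.0],
    [[-0.001, 0, 0], [-0.025, 0.001, 0], 0.0],
  ],
)

```text
time: 7.52
eef_pos: [0.5271, 0.0872, 0.0265]
tcp_rot: [0.455, -0.54, 0.543, -0.455]
contact_force: [-1.8, -6.8, 5.6]
opening: 0.158
```

```bash
python3 g.py .5285 .102 .026 80;python3 look.py 7
```

```text
turn [-0.0031  0.0003  0.0024] deg 0.2 shift [-0.0148  0.0004 -0.0012] dist 0.015 | q6 [-0.025  0.247  2.046 -0.004  0.845  0.152] t 7.5167 pos [0.5271 0.0872 0.0265] F [-1.79 -6.83  5.62] op 0.158
[[-0.173  0.003  0.985  0.527]
 [-0.985 -0.003 -0.173  0.087]
 [ 0.002 -1.     0.003  0.026]
 [ 0.     0.     0.     1.   ]]
TCP along 0.1774 lat -0.504
scene 1243 top plane: front z 0.0224 rear(168) z 0.0208 slope [-0.0095  0.0038] rect ((0.5532094836235046, 0.2510053813457489), (0.18277624249458313, 0.11736799776554108), 79.96681213378906)
side 2655 top plane: front z 0.024 rear(168) z 0.0217 slope [-0.0137 -0.004 ] rect ((0.5530443787574768, 0.2522736191749573), (0.17965437471866608, 0.11680655926465988), 79.80524444580078)
```

View pics/scene7z.png

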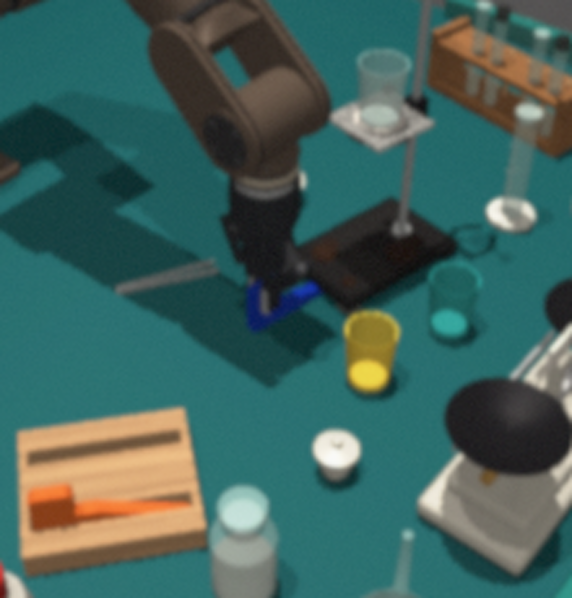

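jog_arm(
  deltas=[
    [[-0.003, 0, 0.002], [-0.003, 0.0005, -0.0005], 0.0],
    [[-0.003, 0, 0.002], [-0.006, 0.0005, -0.001], 0.0],
    [[-0.003, 0, 0.002], [-0.009, 0.0005, -0.001], 0.0],
    [[-0.003, 0, 0.002], [-0.012, 0.0005, -0.001], 0.0],
    [[-0.003, 0, 0.002], [-0.016, 0.0005, -0.001], 0.0],
    [[-0.003, 0, 0.002], [-0.016, 0.0005, -0.001], 0.0],
    [[-0.003, 0, 0.002], [-0.016, 0.0005, -0.001], 0.0],
  ],
)

```text
time: 8.2
eef_pos: [0.5294, 0.1014, 0.0265]
tcp_rot: [0.455, -0.541, 0.543, -0.454]
contact_force: [-1.1, -6.5, 4.4]
opening: 0.153
```

```bash
python3 g.py .5285 .102 .026 80;python3 look.py 8
```

```text
turn [-0.0011  0.0004  0.0028] deg 0.2 shift [-0.0004  0.0005 -0.001 ] dist 0.001 | q6 [ 2.000e-03  2.570e-01  2.034e+00 -4.000e-03  8.500e-01  1.790e-01] t 8.2 pos [0.5294 0.1014 0.0265] F [-1.07 -6.55  4.41] op 0.153
[[-0.173  0.001  0.985  0.529]
 [-0.985 -0.003 -0.173  0.101]
 [ 0.003 -1.     0.001  0.026]
 [ 0.     0.     0.     1.   ]]
TCP along 0.1918 lat -0.5038
scene 1177 top plane: front z 0.0248 rear(168) z 0.021 slope [-0.0227  0.0064] rect ((0.5536850690841675, 0.25072184205055237), (0.18191422522068024, 0.11653316020965576), 80.16525268554688)
side 2686 top plane: front z 0.0264 rear(168) z 0.022 slope [-0.0261 -0.0007] rect ((0.5530223846435547, 0.25158968567848206), (0.1812826246023178, 0.11713212728500366), 79.8691635131836)
```

View pics/side8z.png

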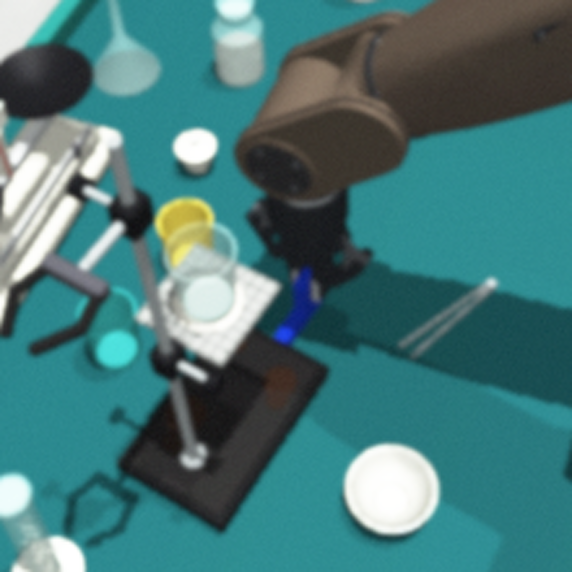

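View pics/scene8z.png

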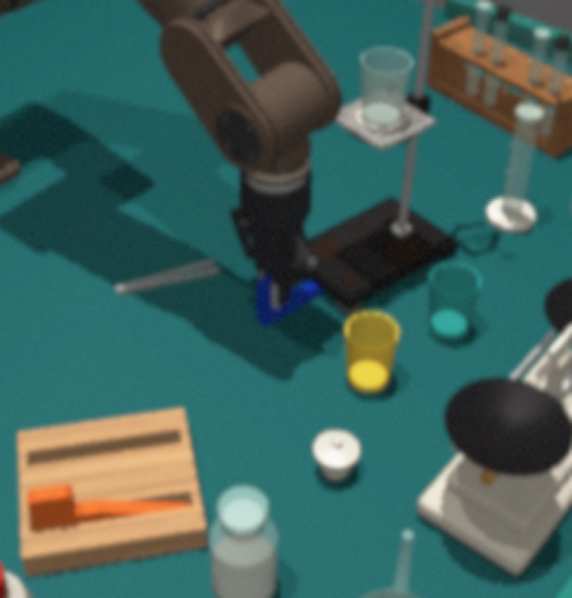

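Both cameras show the front edge raised about 4.2 mm, with the rear down, the stand in place and the beaker upright at (205,290) in the side crop. I'll check that everything is at rest, then hand in.

```bash
python3 look.py 9; python3 - <<'E'
from h import *
s=st();print(s['time'],s['eef_pos'].round(4),s['dq'].round(3),s['contact_force'].round(1),s['opening'])
print(ctrl.sign_off())
E
```

```text
TCP along 0.1918 lat -0.5038
scene 1182 top plane: front z 0.0247 rear(168) z 0.021 slope [-0.0217  0.0043] rect ((0.5541740655899048, 0.25051695108413696), (0.18159718811511993, 0.11544046550989151), 80.05992126464844)
side 2674 top plane: front z 0.0263 rear(168) z 0.0219 slope [-0.0266 -0.0021] rect ((0.5530232787132263, 0.2519274353981018), (0.18065279722213745, 0.11689631640911102), 79.56924438476562)
8.4 [0.5294 0.1014 0.0265] [-0.001 -0.     0.    -0.001  0.    -0.   ] [-1.6 -6.3  3.9] 0.15856674171529642
the job is handed in; nothing more can be done
None
```

I lifted the blue wedge out of its slot and set it flat on the bench. I then slid it tip first about 62–63 mm under the middle of the stand's front edge and handed the job in at 8.4 s with the gripper still holding it. The hand-in reports no verdict.

What my last checks showed:
- **Lift:** the front edge is up about 4.0 mm in the scene camera and 4.1 mm in the side camera, which puts the feet about 3.8 mm clear. I worked this out from the tilt of the base and did not measure the feet directly.
- **Rear feet:** the rear of the base stayed at its starting height to within about 0.3 mm.
- **Stand:** any shift was no more than about 1 mm, which is within the measurement noise.
- **Beaker and other objects:** in the last pictures I viewed, just before hand-in, the beaker was upright on its gauze. The orange wedge was still in its slot and nothing else in view had moved.
- **Wedge:** it sits 2–3 mm to the side of the middle. The gripper was at rest, with about 6.5 N on it along the push.

The two cameras disagreed by 1–2 mm in absolute position, as their calibration allows, but agreed on how far the stand rose. No check failed.

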